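# Weigh a pair of soil tins on the spring-scale carrier

## Robot

A 6-joint arm with a two-finger parallel gripper is mounted at the origin on the work surface. World frame = base frame: x ahead of the robot, y to its left, z up, the work surface at z = 0. Lengths are in mm, angles in rad, forces in N, time in s.
With the tool pointing down it reaches from about 250 to 775 mm from the base axis. Payload 4 kg.
Tool frame: the origin (TCP) lies on the mounting face of the last link; the fingertips stand 173 mm ahead of it and the grasp point (between the pads) lies 155 mm ahead of it; z points along the fingers, y is the direction in which the jaws open and shut (so a half turn about z gives the same grasp; the last joint's range is limited). The gripper opens to 85 mm and grips with 20 to 120 N. Pads are 22 mm wide; open, the fingers measure 114 mm over their backs; the gripper's body (76 mm by 85 mm) begins 54 mm behind the grasp point. The pads swing forward as they close: fully open they stand 13 mm farther back than shut.
Start: joints at [1.098, 0.087, 1.371, -0, 1.684, -0.103], TCP at [198.788, 512.819, 404.741] pointing down, gripper open.
Joint ranges: [-3.1, 3.1], [-0.76, 2.03], [0.27, 2.55], [-1.08, 4.22], [0.17, 2.65], [-2.57, 2.57]. Speed limits (rad/s): [2.79, 2.79, 3.14, 3.14, 3.14, 3.14].

## Interface

Orientations are given as a rotation vector (axis times angle).
In Python, from bench import * gives the robot as it stands.
- The arm moves only by the tool drive_tool, never from a script. Its arguments are lists of equal length, an entry for each row: "translation": the shift along the world's x, y, z in m, a list of three; "spin": the turn about the world's z in rad; "hand": the closure in counts, from 0 (fully open) to 255 (shut). A call has 1 to 12 rows; each row shifts and turns the commanded pose from where the row before left it; what a row does not reach is not made up. A row lasts 1/8 s, in which the tool goes at most 62.5 mm and 10.7 degrees, less where a joint would pass 70% of its speed; a pose out of reach is approached as far as the arm can. A call is refused whole if a number of a shift passes 0.0625 or a number of a turn 0.188, either way. A call with a gripper value outside its range is refused whole. The fingers move at their own pace and stop on an object; the grip force is fixed at half the most. Time passes only in rows, so rows that do not move let the fingers close. It gives the time, the measured TCP pose, the force and the opening at its end, in the units of the state.
- read_state(): the state, without advancing time (a new reading comes with each control period).
- grab_frame(name): name is "side" or "top"; returns a dict with "image" (400x640x3 uint8, blue, green, red), "camera_matrix" (3x3 intrinsics, pixels), "eye" and "orientation" of the camera in the world. Camera axes: x right, y down, z forward; pixel columns grow to the right and rows downward; lengths in mm; the calibration is good to about 2 mm. A picture is of the moment at which its call begins. There is no depth.
- close_job(): hands the job in, once; it reports no verdict.
The state is a dict: "time": time; "joint_positions": joint angles; "joint_velocities": joint speeds; "joint_efforts": joint torques, N m; "tcp_pos": TCP position; "eef_rot": TCP orientation; "contact_force": force on the tool from outside, world axes, zero at the start; "moment": the same for the moment, N m; "width": opening from 0.0 (shut) to 1.0 (fully open).
Only numpy, scipy, OpenCV 4.12 (cv2) and the standard library are available. Lean on these libraries where they do the work, as an engineer would, in place of code of your own. Each camera call takes 0.05 s, during which the arm holds its last target. There are 200 camera calls.

## Task

Stand the blue-lidded moisture tin in the empty pocket of the carrier, then take the orange handle of the carrier's spring scale and pull it straight up until the scale is drawn into its green band and the whole carrier, with the blue and green tins in their pockets, hangs 5 to 10 cm straight above its plinth. Finish while holding it there by the handle, level and steady, so that the weight can be read; do not set it down or let go, and leave the yellow-lidded tin, the jar and the brass weight alone.

Things in the scene. Friction and masses are not known exactly. Their poses are not given: they have to be found in the camera images.
- carrier: Loose weighing carrier: aluminium deck 84 x 244 mm, 8 mm thick; a square steel-rimmed pocket near each end (62 x 62 mm inside, rim 10 mm high, 4 mm thick), an upright spring scale in the middle. 0.30 kg, plus 0.09 kg for the scale's sleeve. Origin: centre of the deck's underside, z up, y along the deck from the empty pocket (-y) to the full one (+y).
- scale (a joint): Draw of the spring scale, m: 0 = down, 0.03 = upper stop. The blue sleeve (30 mm dia., lower rim 45 mm above the deck's underside at 0) rises on the white stem against a 350 N/m spring as the handle is pulled up. The stem's green band shows from 0.010, red from 0.024; the loaded carrier hanging free draws 0.014 to 0.018. Springs back to 0.
- scale_grip (a point): Centre of the scale's orange handle: a bar 24 mm thick along the carrier's x, 70 mm long along its y, 24 mm high; 130 mm above the deck's underside at draw 0 (150 mm above the bench on the plinth). Below it a neck 16 mm dia.; the sleeve's top is 32 mm below this point. Grip it from above across the 24 mm.
- empty_pocket (a point): Floor of the empty pocket, centre: at (0, -85, 8) mm in the carrier's frame.
- full_pocket (a point): Floor of the pocket that holds the green-lidded tin, centre: at (0, 85, 8) mm in the carrier's frame.
- tin_blue: Closed moisture tin with a blue lid, standing on the bench: plain cylinder 50 mm dia., 48 mm high, bare aluminium with the top 12 mm blue; 0.10 to 0.165 kg. Origin: centre of its underside, z up.
- tin_green: The same kind of tin with a green lid, already in the other pocket of the carrier, its underside 8 mm above the deck's underside. Origin: centre of its underside.
- tin_yellow: The same kind of tin with a yellow lid, standing on the bench, not wanted. Origin: centre of its underside.
- plinth: Black plinth fixed to the bench under the carrier, 110 x 270 mm, 20 mm high; same x and y directions as the carrier. Origin: centre of its underside.
- tub: White jar standing on the bench, 84 mm dia., 110 mm high; a bystander. Origin: centre of its underside.
- weight: Brass knob weight standing on the bench, 44 mm dia., 56 mm high; a bystander. Origin: centre of its underside.
Not all that is in view belongs to the job. Leave any purple or red look-alike of the tin_green alone.

How it is judged (in metres and radians):
On the way, in this order (a step that is already met when the one before it is completed fails the run):
1. the blue-lidded tin stands in the empty pocket, let go (horizontal distance between tin_blue and empty_pocket below 0.014 m and z of tin_blue in the frame of carrier between 0.004 and 0.013 m and angle between the z axis of tin_blue and the z axis of carrier, either way round below 0.12 rad and contact force between the fingers and tin_blue below 0.05 N), for 0.2 s.
2. the scale is drawn out into its green band (horizontal distance between tin_blue and empty_pocket below 0.014 m and z of tin_blue in the frame of carrier between 0.004 and 0.013 m and angle between the z axis of tin_blue and the z axis of carrier, either way round below 0.12 rad and value of joint scale above 0.01 m).
3. the carrier is clear of the plinth with both tins in their pockets (horizontal distance between tin_blue and empty_pocket below 0.014 m and z of tin_blue in the frame of carrier between 0.004 and 0.013 m and angle between the z axis of each of tin_blue, tin_green and the z axis of carrier, either way round below 0.12 rad and horizontal distance between tin_green and full_pocket below 0.014 m and z of tin_green in the frame of carrier between 0.004 and 0.013 m and height (world z) of carrier above 0.06 m), for 0.2 s.
At the end, for the whole second after the job is handed in: Held by the fingers, the carrier hangs level (0.1 rad) and still (30 mm/s, 0.15 rad/s), 40 to 120 mm above the plinth (within 100 mm sideways), scale drawn 10 to 24 mm; blue and green tins upright on the deck within 14 mm of their pocket centres, untouched by the robot (all of step 3 and height (world z) of carrier below 0.14 m and angle between carrier's own z axis and vertical below 0.1 rad and value of joint scale between 0.01 and 0.024 m and linear speed of carrier below 0.03 m/s and angular speed of carrier below 0.15 rad/s and contact force between the fingers and carrier above 2 N and horizontal distance between carrier and plinth below 0.1 m and contact force between carrier and plinth below 0.05 N and contact force between the arm and tin_blue below 0.05 N and contact force between the arm and tin_green below 0.05 N); the arm keeps its last pose, push and grip.
It fails at once if the yellow-lidded tin is moved (30 mm) (distance of tin_yellow from where it was at the start of the episode above 0.03 m).
It fails at once if the jar is moved (30 mm) (distance of tub from where it was at the start of the episode above 0.03 m).
It fails at once if the brass weight is moved (30 mm) (distance of weight from where it was at the start of the episode above 0.03 m).
It fails at once if the carrier is tipped (0.35 rad) (angle between carrier's own z axis and vertical above 0.35 rad).
It also fails if it takes over 53 s, if anything falls off the work surface, if the arm or the gripper's body presses on something with over 40 N, if the wrist force passes 120 N, or if a joint passes its speed limit or range.

## Working session

There is one attempt and no reset: what is moved stays moved. The work goes in short steps, Python scripts to look and compute and a tool call to move; the robot and the scene stay as the last step left them, time stands still between calls to the robot, and variables do not carry over. Pictures are saved under pics/ and viewed, about 8 in all and at most 12, crops included, and the job is handed in when it is done.

Besides the shell and the picture viewer there is one more tool, called after "Emit:" by a JSON object that holds its "name" and its "arguments". drive_tool: Moves the arm, as the interface text tells. Its arguments: {"type":"object","properties":{"translation":{"type":"array"},"spin":{"type":"array"},"hand":{"type":"array"}},"required":["translation","spin","hand"]}

```bash
mkdir -p pics; ls
cat > h.py <<'E'
from bench import *
import numpy as np, cv2
from scipy.spatial.transform import Rotation as R
def rot(f):
    o=np.array(f["orientation"],float)
    return o if o.shape==(3,3) else R.from_rotvec(o).as_matrix()
def ray(f,u,v):
    d=rot(f)@np.linalg.inv(np.array(f["camera_matrix"]))@np.array([u,v,1.]); return np.array(f["eye"],float),d
def onz(f,u,v,z):
    e,d=ray(f,u,v); return e+d*(z-e[2])/d[2]
def proj(f,p):
    q=np.array(f["camera_matrix"])@rot(f).T@(np.array(p,float)-np.array(f["eye"])); return q[:2]/q[2]
E
python3 - <<'E'
from h import *
s=read_state();print(s)
for n in("side","top"):
    f=grab_frame(n);cv2.imwrite(f"pics/{n}0.png",f["image"]);print(n,f["eye"],f["orientation"],f["camera_matrix"])
E
```

```text
pics
{'time': 0.0, 'joint_positions': array([ 1.09791463e+00,  8.79930207e-02,  1.37230435e+00,  3.47263339e-05,
        1.68361227e+00, -1.03103978e-01]), 'joint_velocities': array([ 0.00072862,  0.00078461,  0.00048034,  0.00222339, -0.00092065,
        0.00072228]), 'joint_efforts': array([ 3.51674344e-04, -3.51866770e+01, -3.13274539e+01, -1.98549374e-04,
        1.08222157e-02, -5.68600979e-05]), 'tcp_pos': array([198.72319289, 512.72055   , 403.49248449]), 'eef_rot': array([-0.57740848, -3.08736934,  0.00347347]), 'contact_force': array([ 0.02553411,  0.63268579, -0.61118694]), 'moment': array([-2.63858586e-05, -2.63975464e-02,  2.84910831e-02]), 'width': 0.999880078276525}
side [  51.89116153 -609.00032079  737.1569496 ] [-2.16928712  0.71480416 -0.33774473] [[390.80982614   0.         325.63939188]
 [  0.         390.80982614 199.48238852]
 [  0.           0.           1.        ]]
top [ 441.05140516   28.12564771 1009.07448197] [-2.14079369  2.20011082 -0.09410638] [[397.27510704   0.         318.35220092]
 [  0.         397.27510704 196.08247438]
 [  0.           0.           1.        ]]
```

View pics/top0.png

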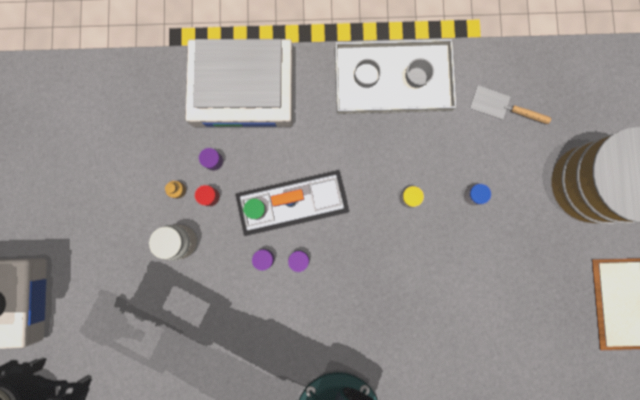

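View pics/side0.png

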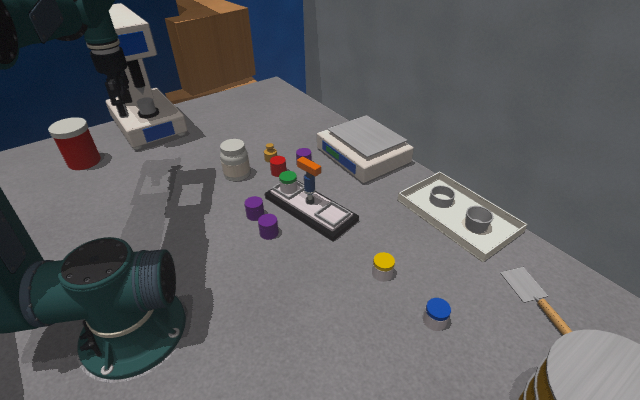

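The top view shows the blue lid at (480,193), yellow at (413,196), green in its pocket at (255,208), the orange handle at (288,198) and the empty pocket near (327,194). Red is at (206,195) and purple at (209,158), (262,260) and (298,261). In the side view, blue is at (438,310) and the empty pocket at (333,213).

Things that could be mistaken for the blue tin: the yellow tin (413,196), the red tin (206,195), the purple tins, and the balance's blue panel (240,124). Only (480,193) is a blue-lidded tin.

```bash
cat > m.py <<'E'
from h import *
RNG={"blue":((105,120,60),(118,255,255)),"yellow":((22,150,120),(32,255,255)),"green":((55,120,60),(80,255,255)),"orange":((5,170,140),(14,255,255))}
def blobs(f,c,amin=40):
    h=cv2.cvtColor(cv2.GaussianBlur(f["image"],(3,3),0),cv2.COLOR_BGR2HSV)
    n,l,s,ct=cv2.connectedComponentsWithStats(cv2.inRange(h,*RNG[c]))
    return [(s[i],ct[i],l==i) for i in range(1,n) if s[i][4]>=amin]
E
python3 - <<'E'
from m import *
F={n:grab_frame(n) for n in("top","side")}
f=F["top"]
for n,z in(("blue",48),("yellow",48),("green",76),("orange",162)):
    for k in F:
        for s,c,m in blobs(F[k],n): print(k,n,s,c.round(1),onz(F[k],*c,z).round(1))
# plinth outline: dark quadrilateral in top
g=cv2.cvtColor(f["image"],cv2.COLOR_BGR2GRAY)
m=(g<50).astype(np.uint8); m[:160]=0;m[245:]=0;m[:,:225]=0;m[:,360:]=0
p=np.argwhere(m)[:,::-1].astype(np.float32)
b=cv2.boxPoints(cv2.minAreaRect(p)); print(b)
w=np.array([onz(f,*q,20) for q in b]); print(w.round(1),w.mean(0),[np.linalg.norm(w[i]-w[i-1]).round(1) for i in range(4)])
for s,c,mm in blobs(f,"orange"):
    r=cv2.minAreaRect(np.argwhere(mm)[:,::-1].astype(np.float32)); q=np.array([onz(f,*x,162) for x in cv2.boxPoints(r)]); print("or",q.round(1))
a=cv2.resize(f["image"][150:240,225:355],None,fx=4,fy=4,interpolation=2)
bb=cv2.resize(f["image"][150:240,395:515],None,fx=2,fy=4,interpolation=2)
cv2.imwrite("pics/crop1.png",np.hstack([a,bb]))
E
```

```text
top blue [470 184  21  20 309] [479.9 193.5] [ 526.3 -358.5   48. ]
top blue [ 29 283   4  42  93] [ 30.5 305.4] [288.5 725.6  48. ]
side blue [ 229    0   77   92 4304] [277.7  39. ] [1160.1 1330.9   48. ]
side blue [118  31  30  25 521] [132.6  42.8] [ 499.8 1737.2   48. ]
side blue [143 122  31  19 358] [158.4 131.1] [300.4 711.9  48. ]
side blue [336 151  19  21 130] [346.3 162.4] [708.7 168.8  48. ]
side blue [427 298  24  22 435] [438.2 308.5] [ 525.  -362.2   48. ]
top yellow [441  21  14  16 210] [447.3  28.7] [ 945.9 -303.5   48. ]
top yellow [467  20  13  17 198] [472.8  28.2] [ 945.1 -367.7   48. ]
top yellow [389  23  14  16 201] [395.3  30.3] [ 945.6 -172.3   48. ]
top yellow [415  22  14  16 208] [421.3  29.5] [ 945.6 -238.    48. ]
top yellow [311  25  14  16 218] [317.4  32.5] [945.9  24.2  48. ]
top yellow [337  24  14  16 205] [343.3  31.8] [945.8 -41.1  48. ]
top yellow [363  24  14  15 197] [369.2  31. ] [ 945.7 -106.5   48. ]
top yellow [233  27  14  11 145] [239.7  32.1] [953.1 220.9  48. ]
top yellow [259  26  14  12 150] [265.6  31.9] [951.5 155.4  48. ]
top y
[... 306 characters left out ...]
 260.3] [ 525.  -198.5   48. ]
top green [244 200  20  18 267] [253.9 208.4] [503.4 185.5  76. ]
side green [327 147  11  11  42] [331.7 151.8] [682.1 209.7  76. ]
side green [280 171  16  12 154] [287.4 176.4] [501.9 182.1  76. ]
top orange [272 191  30  13 234] [287.1 197.3] [519.4  99.5 162. ]
side orange [297 157  23  13 139] [308.2 162.9] [518.8  97.5 162. ]
[[0. 0.]
 [0. 0.]
 [0. 0.]
 [0. 0.]]
[[1076.1  858.9   20. ]
 [1076.1  858.9   20. ]
 [1076.1  858.9   20. ]
 [1076.1  858.9   20. ]] [1076.12531137  858.88448619   20.        ] [np.float64(0.0), np.float64(0.0), np.float64(0.0), np.float64(0.0)]
or [[520.8 132.9 162. ]
 [534.5  71.  162. ]
 [517.2  67.1 162. ]
 [503.5 128.9 162. ]]
```

View pics/crop1.png

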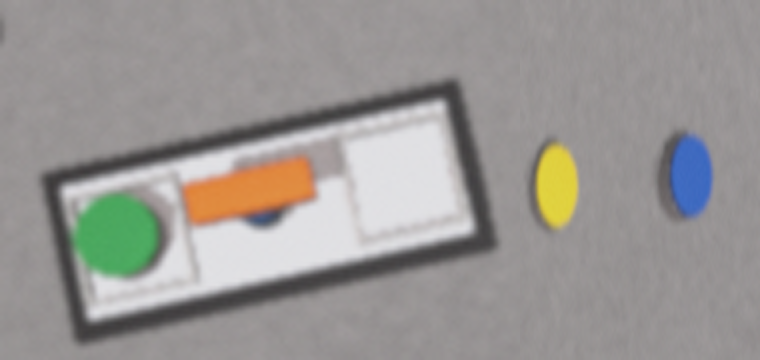

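The crop confirms the single blue-lidded tin next to the yellow one. The plinth corners sit at crop pixels (42,175), (457,82), (496,245) and (80,342), and the empty pocket is the right-hand square.

Run:
```python
from m import *
f=grab_frame("top")
c=np.array([(42,175),(457,82),(496,245),(80,342)])/4+[225,150]
w=np.array([onz(f,*q,20) for q in c]); print(w.round(1),w.mean(0).round(1),[np.linalg.norm(w[i]-w[i-1]).round(1) for i in range(4)])
g=cv2.cvtColor(f["image"],cv2.COLOR_BGR2GRAY)
poly=np.zeros_like(g);cv2.fillPoly(poly,[np.round(c).astype(int)],1)
m=((g>110)&(poly>0)).astype(np.uint8); m|=((poly>0)&(cv2.cvtColor(f["image"],cv2.COLOR_BGR2HSV)[...,1]>100)).astype(np.uint8)
pts=np.argwhere(m)[:,::-1].astype(np.float32)
b=cv2.boxPoints(cv2.minAreaRect(pts));w2=np.array([onz(f,*q,28) for q in b]);print(w2.round(1),w2.mean(0).round(1),[np.linalg.norm(w2[i]-w2[i-1]).round(1) for i in range(4)])
for W in(w,w2):
    W=np.array(W); e=W[np.argsort(W[:,1])]; d=(e[2:].mean(0)-e[:2].mean(0)); print("yaw",np.arctan2(-d[0],d[1]))
# pocket rim: empty pocket corners in crop
p=np.array([(343,135),(440,113),(465,218),(362,242)])/4+[225,150]
w=np.array([onz(f,*q,38) for q in p]);print("pocket",w.round(1),w.mean(0).round(1),[np.linalg.norm(w[i]-w[i-1]).round(1) for i in range(4)])
# lid rays intersect
fs=grab_frame("side")
def tri(a,b):
    e1,d1=ray(f,*a);e2,d2=ray(fs,*b);d1/=np.linalg.norm(d1);d2/=np.linalg.norm(d2)
    t=np.linalg.lstsq(np.c_[d1,-d2],e2-e1,rcond=None)[0];return (e1+d1*t[0]).round(1),(e2+d2*t[1]).round(1)
print(tri((287.1,197.3),(308.2,162.9)),tri((479.9,193.5),(438.2,308.5)))
s=read_state();Rm=R.from_rotvec(s["eef_rot"]).as_matrix();print(Rm.round(3))
```

```text
[[545.1 240.7  20. ]
 [596.6 -21.   20. ]
 [493.4 -42.   20. ]
 [440.3 217.8  20. ]] [518.9  98.9  20. ] [np.float64(107.2), np.float64(266.7), np.float64(105.3), np.float64(265.2)]
[[538.7 240.2  28. ]
 [596.8 -20.6  28. ]
 [493.9 -42.6  28. ]
 [436.8 215.8  28. ]] [516.5  98.2  28. ] [np.float64(104.8), np.float64(267.2), np.float64(105.2), np.float64(264.6)]
yaw 0.19800101758360786
yaw 0.21832407385817118
pocket [[562.8  51.1  38. ]
 [574.8  -9.   38. ]
 [509.5 -22.3  38. ]
 [496.6  41.1  38. ]] [535.9  15.2  38. ] [np.float64(67.0), np.float64(61.3), np.float64(66.6), np.float64(64.7)]
(array([519.6,  99.7, 160.3]), array([520. ,  99.4, 160.3])) (array([ 526.7, -360.1,   43.9]), array([ 527.7, -360.9,   44.3]))
[[-0.932  0.361 -0.   ]
 [ 0.361  0.932 -0.001]
 [ 0.    -0.001 -1.   ]]
```

Carrier centre is (519,99) with yaw about 0.20, and the empty pocket is at (536,15). The pocket position predicted from the deck geometry agrees with the measured one. The blue tin is at (526.5,-359.5), with its height consistent. I'm moving over the tin now.

Emit:
{"name": "drive_tool", "arguments": {"translation": [[0.01,-0.024,0],[0.018,-0.048,0],[0.018,-0.048,0],[0.018,-0.048,0],[0.018,-0.048,0],[0.018,-0.048,0],[0.018,-0.048,0],[0.018,-0.048,0],[0.018,-0.048,0],[0.018,-0.048,0],[0.018,-0.048,0],[0.018,-0.048,0]], "spin": [-0.083,-0.083,-0.083,-0.083,-0.083,-0.083,-0.083,-0.083,-0.083,-0.083,-0.083,-0.083], "hand": [0,0,0,0,0,0,0,0,0,0,0,0]}}

```text
time: 1.8
tcp_pos: [406.9, -40.9, 405.0]
eef_rot: [1.986, 2.433, 0.001]
contact_force: [0.3, 0.2, -0.1]
width: 1.003
```

Emit:
{"name": "drive_tool", "arguments": {"translation": [[0.018,-0.048,0],[0.018,-0.048,0],[0.018,-0.048,0],[0.018,-0.048,0],[0.018,-0.048,0],[0.018,-0.048,-0.03],[0.01,-0.024,-0.04],[0,0,-0.03],[0,0,0],[0,0,0]], "spin": [0,0,0,0,0,0,0,0,0,0], "hand": [0,0,0,0,0,0,0,0,0,0]}}

```text
time: 3.05
tcp_pos: [525.1, -351.1, 306.4]
eef_rot: [1.981, 2.436, 0.0]
contact_force: [0.6, -1.0, 0.7]
width: 0.997
```

Emit:
{"name": "drive_tool", "arguments": {"translation": [[0.0014,-0.0084,-0.01],[0,0,-0.03],[0,0,-0.03],[0,0,-0.025],[0,0,-0.015],[0,0,-0.006],[0,0,0]], "spin": [0,0,0,0,0,0,0], "hand": [0,0,0,0,0,0,0]}}

```text
time: 3.92
tcp_pos: [526.4, -359.8, 189.3]
eef_rot: [1.982, 2.436, 0.0]
contact_force: [-0.4, -0.1, -0.1]
width: 0.999
```

Run:
```python
from m import *
a=grab_frame("side")["image"][240:380,370:510];b=grab_frame("top")["image"][130:270,410:550]
cv2.imwrite("pics/g1.png",np.hstack([cv2.resize(x,(400,400),interpolation=2) for x in(a,b)]));print(read_state()["tcp_pos"])
```

```text
[ 526.62228231 -359.93033326  190.17059165]
```

View pics/g1.png

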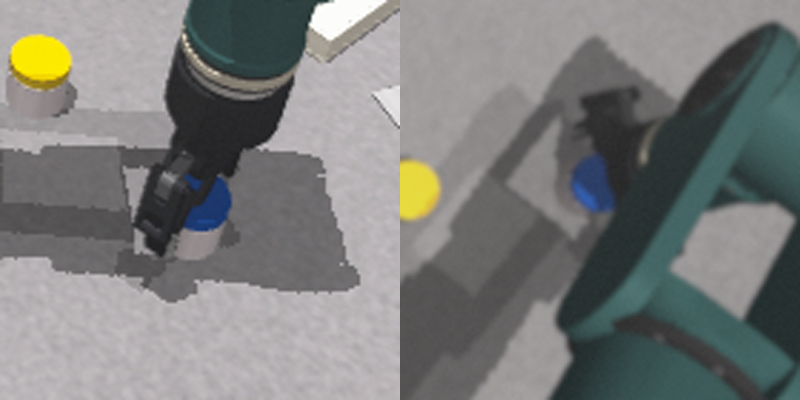

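The fingers straddle the blue lid (side crop: lid at (208,205), near finger to its left), and the yellow tin is clear. Closing.

Emit:
{"name": "drive_tool", "arguments": {"translation": [[0,0,0],[0,0,0],[0,0,0],[0,0,0],[0,0,0],[0,0,0],[0,0,0],[0,0,0],[0,0,0.01],[0,0,0.03],[0,0,0.04],[0,0,0.0]], "spin": [0,0,0,0,0,0,0,0,0,0,0,0], "hand": [60,100,140,180,220,255,255,255,255,255,255,255]}}

```text
time: 5.52
tcp_pos: [527.0, -360.2, 272.9]
eef_rot: [1.978, 2.431, 0.0]
contact_force: [-0.2, -0.1, -0.6]
width: 0.57
```

Run:
```python
from m import *
f=grab_frame("side");a=f["image"][170:330,350:510];b=grab_frame("top")["image"][130:270,410:550]
cv2.imwrite("pics/g2.png",np.hstack([cv2.resize(x,(400,400),interpolation=2) for x in(a,b)]));print(read_state()["tcp_pos"],read_state()["contact_force"])
```

```text
[ 525.93283871 -359.37743196  268.06894772] [-0.78474293 -0.12113077 -1.35204272]
```

View pics/g2.png

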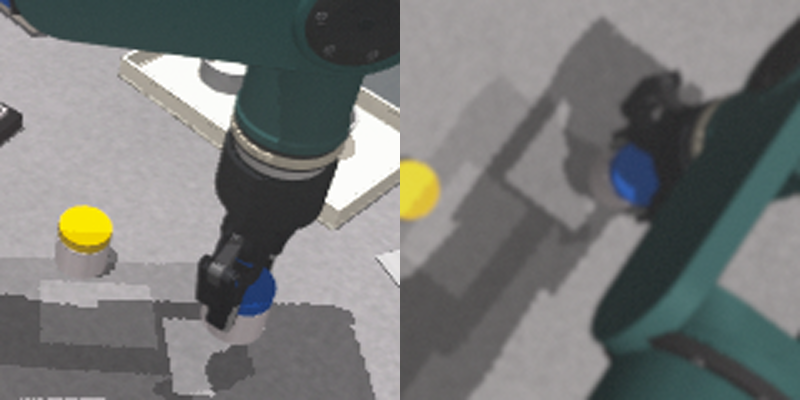

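The tin is held and lifted (width 0.57 ≈ 49 mm), and the yellow tin at (85,228) is untouched. Carrying it to the pocket.

Emit:
{"name": "drive_tool", "arguments": {"translation": [[0,0.006,0.02],[0.001,0.018,0.01],[0.001,0.037,0],[0.001,0.037,0],[0.001,0.037,0],[0.001,0.037,0],[0.001,0.037,0],[0.001,0.037,0],[0.001,0.037,0],[0.001,0.037,0],[0.001,0.034,0],[0,0.018,0]], "spin": [0,0,0,0,0,0,0,0,0,0,0,0], "hand": [255,255,255,255,255,255,255,255,255,255,255,255]}}

```text
time: 7.12
tcp_pos: [535.6, 14.8, 299.2]
eef_rot: [1.979, 2.439, 0.001]
contact_force: [0.2, -1.0, 0.0]
width: 0.568
```

Emit:
{"name": "drive_tool", "arguments": {"translation": [[0,0,-0.01],[0,0,-0.02],[0,0,-0.01],[0,0,0],[0,0,0],[0,0,0],[0,0,0]], "spin": [0,0,0,0,0,0,0], "hand": [255,255,255,255,255,255,255]}}

```text
time: 8.0
tcp_pos: [536.4, 12.3, 259.4]
eef_rot: [1.982, 2.436, 0.001]
contact_force: [0.3, -0.2, -2.2]
width: 0.569
```

Run:
```python
from m import *
P=[]
for i in range(6): P.append(np.r_[read_state()["tcp_pos"],read_state()["contact_force"]]); f=grab_frame("side")
print(np.mean(P,0).round(2),np.std(P,0).round(2))
t=grab_frame("top")
for s,c,m in blobs(f,"blue"): print("side",s,c.round(1))
for s,c,m in blobs(t,"blue",15): print("top",s,c.round(1))
a=f["image"][130:250,260:380];b=t["image"][130:250,235:355]
cv2.imwrite("pics/g3.png",np.hstack([cv2.resize(x,(400,400),interpolation=2) for x in(a,b)]))
```

```text
[ 5.3627e+02  1.2420e+01  2.5909e+02 -7.0000e-02 -0.0000e+00 -1.7200e+00] [0.07 0.04 0.19 0.37 0.38 0.29]
side [95  0 35  8 97] [107.8   1.7]
side [ 229    0   76   54 2856] [275.6  24.8]
side [143  16  20  10  52] [150.9  20.2]
side [93 85 23 19 94] [102.2  94. ]
side [102 108  10  14  71] [106.1 115.9]
side [143 122  31  19 357] [158.4 131.1]
side [  0 139  15  11  77] [  7.2 145.2]
side [331 186  12  14 140] [336.2 192.4]
top [ 29 283   4  41  87] [ 30.5 305.7]
```

View pics/g3.png

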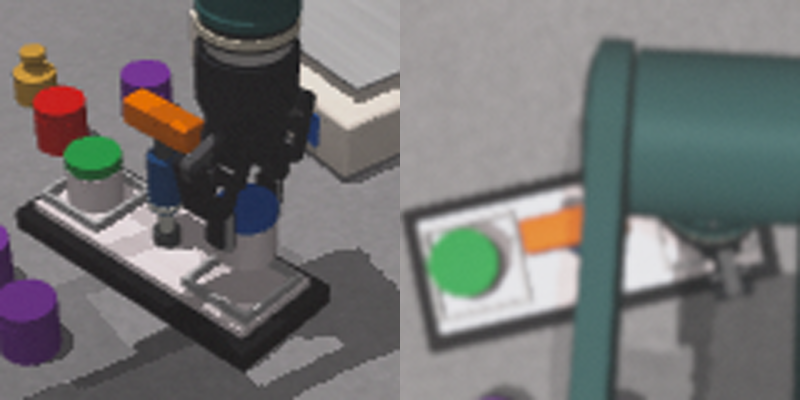

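The tin hangs over the empty pocket (side crop: tin (255,225), pocket (245,285)). The gripper clears the handle.

Emit:
{"name": "drive_tool", "arguments": {"translation": [[0,0.001,-0.01],[0,0,-0.01],[0,0,-0.01],[0,0,-0.006],[0,0,-0.003],[0,0,0],[0,0,0]], "spin": [0,0,0,0,0,0,0], "hand": [255,255,255,255,255,255,255]}}

```text
time: 9.22
tcp_pos: [536.4, 13.4, 220.2]
eef_rot: [1.982, 2.436, 0.001]
contact_force: [-0.1, -0.1, -1.0]
width: 0.57
```

Emit:
{"name": "drive_tool", "arguments": {"translation": [[0,0,-0.001],[0,0,-0.001],[0,0,0],[0,0,0]], "spin": [0,0,0,0], "hand": [255,255,255,255]}}

```text
time: 9.72
tcp_pos: [536.2, 13.4, 217.8]
eef_rot: [1.982, 2.437, 0.0]
contact_force: [0.3, -0.1, -1.0]
width: 0.567
```

Run:
```python
from m import *
P=[]
for i in range(6): P.append(np.r_[read_state()["tcp_pos"],read_state()["contact_force"]]); f=grab_frame("side")
print(np.mean(P,0).round(2))
cv2.imwrite("pics/g4.png",cv2.resize(f["image"][150:240,270:370],(800,600)[:1]+(600,),interpolation=2))
```

```text
[ 5.3620e+02  1.3420e+01  2.1777e+02  4.0000e-02  4.7000e-01 -1.1100e+00]
```

View pics/g4.png

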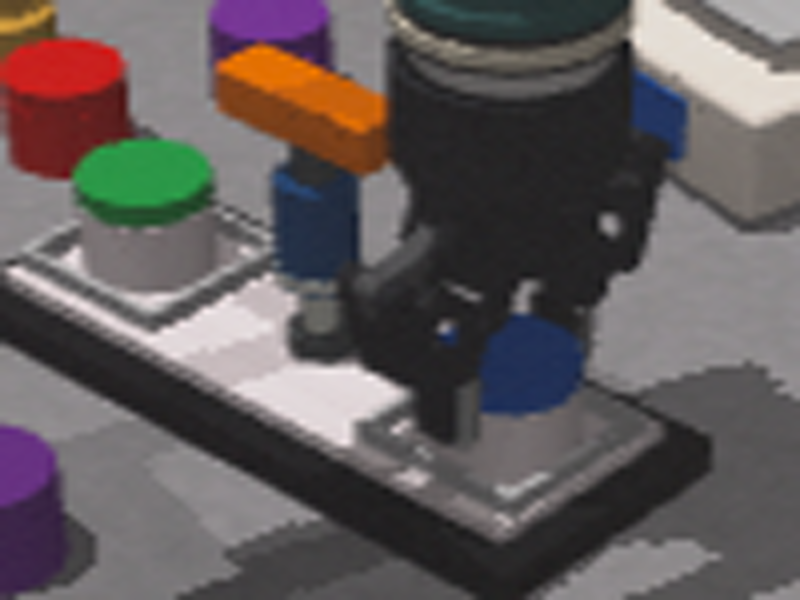

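The tin sits in the pocket within the rim (tin base around (530,470) in the crop), apparently seated, so I'll release.

Emit:
{"name": "drive_tool", "arguments": {"translation": [[0,0,0],[0,0,0],[0,0,0],[0,0,0],[0,0,0],[0,0,0],[0,0,0.02],[0,0,0.03],[0,0,0.04],[0,0,0.04],[0,0,0.02],[0,0,0]], "spin": [0,0,0,0,0,0,0,0,0,0,0,0], "hand": [180,120,60,0,0,0,0,0,0,0,0,0]}}

```text
time: 11.52
tcp_pos: [536.5, 13.4, 370.1]
eef_rot: [1.98, 2.434, 0.004]
contact_force: [-0.2, 0.5, -0.3]
width: 1.001
```

Emit:
{"name": "drive_tool", "arguments": {"translation": [[0,-0.03,0],[0,-0.05,0],[0,-0.06,0],[0,-0.05,0],[0,-0.03,0],[0,0,0]], "spin": [0,0,0,0,0,0], "hand": [0,0,0,0,0,0]}}

```text
time: 12.28
tcp_pos: [535.7, -208.6, 365.3]
eef_rot: [-1.985, -2.431, 0.002]
contact_force: [-0.6, 0.6, 0.2]
width: 1.005
```

Run:
```python
from m import *
t=grab_frame("top");f=grab_frame("side");print(read_state()["tcp_pos"])
for k,F in(("side",f),("top",t)):
    for n,z in(("blue",76),("green",76),("orange",162)):
        for s,c,m in blobs(F,n):
            p=onz(F,*c,z)
            if 400<p[0]<620 and -60<p[1]<260: print(k,n,s,c.round(1),p.round(1))
a=f["image"][140:250,250:390];b=t["image"][150:260,225:365]
cv2.imwrite("pics/g5.png",np.hstack([cv2.resize(x,(400,314),interpolation=2) for x in(a,b)]))
```

```text
[ 536.00939878 -206.40935514  366.03785269]
side blue [324 197  19  14 212] [333.  203.7] [533.6   8.4  76. ]
side green [280 171  16  12 150] [287.5 176.3] [502.1 182.1  76. ]
side orange [298 157  22  14 176] [307.6 163.6] [515.7  95.7 162. ]
top blue [318 184  19  19 287] [327. 193.] [534.9  12.3  76. ]
top green [244 200  20  18 266] [253.9 208.4] [503.3 185.6  76. ]
top orange [272 191  30  13 196] [287.1 197.1] [519.9  99.5 162. ]
```

View pics/g5.png

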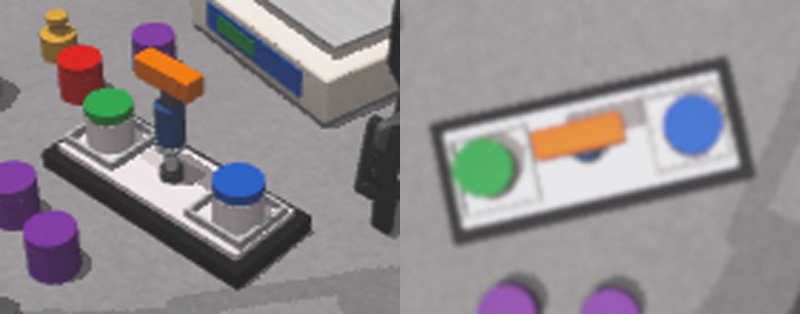

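The blue tin stands in its pocket (top crop (692,125), about 4 mm off the pocket centre, upright), and the green tin is unchanged. The handle is at (519.7,99.5). Next I'll approach the handle.

Emit:
{"name": "drive_tool", "arguments": {"translation": [[-0.001,0.02,0.01],[-0.002,0.04,0],[-0.002,0.04,0],[-0.002,0.04,0],[-0.002,0.04,0],[-0.002,0.04,0],[-0.002,0.04,0],[-0.002,0.03,0],[-0.0013,0.016,0],[0,0,0],[0,0,0],[0,0,0]], "spin": [0.003,0,0,0,0,0,0,0,0,0,0,0], "hand": [0,0,0,0,0,0,0,0,0,0,0,0]}}

```text
time: 13.88
tcp_pos: [520.0, 98.5, 377.7]
eef_rot: [1.981, 2.438, -0.0]
contact_force: [1.0, -0.4, -0.9]
width: 0.994
```

Emit:
{"name": "drive_tool", "arguments": {"translation": [[0,0.001,-0.01],[0,0,-0.02],[0,0,-0.02],[0,0,-0.015],[0,0,-0.005],[0,0,0],[0,0,0]], "spin": [0,0,0,0,0,0,0], "hand": [0,0,0,0,0,0,0]}}

```text
time: 14.75
tcp_pos: [520.2, 100.4, 308.7]
eef_rot: [1.978, 2.439, 0.002]
contact_force: [-0.5, 0.8, 0.8]
width: 1.008
```

Run:
```python
from m import *
f=grab_frame("side");t=grab_frame("top");s=read_state();print(s["tcp_pos"],s["contact_force"])
a=f["image"][110:230,250:370];b=t["image"][130:250,225:345]
cv2.imwrite("pics/g6.png",np.hstack([cv2.resize(x,(400,400),interpolation=2) for x in(a,b)]))
```

```text
[520.13631282 100.44125025 308.70991646] [ 0.67021571 -0.62351821  0.29413095]
```

View pics/g6.png

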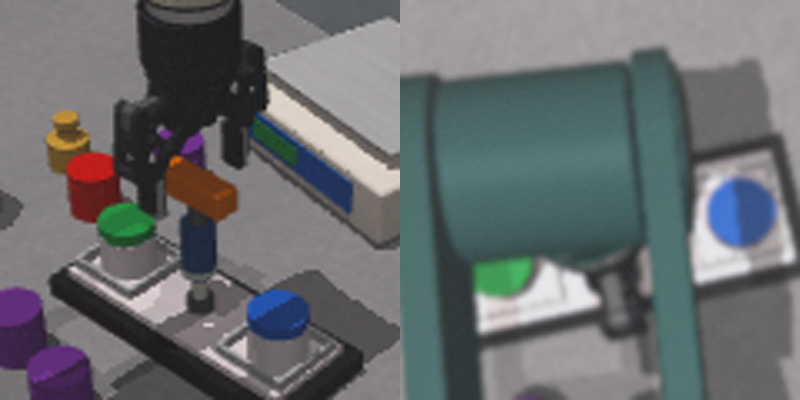

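The fingers straddle the orange handle (side crop: handle (200,187), fingers (150,190) and (237,150)). I'll lower 3 mm and close.

Emit:
{"name": "drive_tool", "arguments": {"translation": [[0,-0.0005,-0.003],[0,0,0],[0,0,0],[0,0,0],[0,0,0],[0,0,0],[0,0,0],[0,0,0],[0,0,0],[0,0,0],[0,0,0]], "spin": [0,0,0,0,0,0,0,0,0,0,0], "hand": [40,80,120,150,180,210,255,255,255,255,255]}}

```text
time: 16.23
tcp_pos: [520.1, 100.0, 305.1]
eef_rot: [1.978, 2.439, 0.002]
contact_force: [3.5, 1.5, 1.4]
width: 0.272
```

Emit:
{"name": "drive_tool", "arguments": {"translation": [[0,0,0.003],[0,0,0.003],[0,0,0.003],[0,0,0.003],[0,0,0],[0,0,0]], "spin": [0,0,0,0,0,0], "hand": [255,255,255,255,255,255]}}

```text
time: 16.98
tcp_pos: [519.5, 99.8, 316.0]
eef_rot: [-1.978, -2.439, 0.003]
contact_force: [-0.5, -0.6, -4.4]
width: 0.271
```

Emit:
{"name": "drive_tool", "arguments": {"translation": [[0,0,0.002],[0,0,0.002],[0,0,0.002],[0,0,0.003],[0,0,0.005],[0,0,0.006],[0,0,0.006],[0,0,0.006],[0,0,0.006],[0,0,0.006],[0,0,0.003],[0,0,0]], "spin": [0,0,0,0,0,0,0,0,0,0,0,0], "hand": [255,255,255,255,255,255,255,255,255,255,255,255]}}

```text
time: 18.48
tcp_pos: [520.0, 99.9, 364.1]
eef_rot: [1.978, 2.44, 0.001]
contact_force: [0.4, 0.1, -5.9]
width: 0.269
```

Emit:
{"name": "drive_tool", "arguments": {"translation": [[0,0,0.003],[0,0,0.006],[0,0,0.006],[0,0,0.006],[0,0,0.004],[0,0,0.002],[0,0,0],[0,0,0],[0,0,0],[0,0,0],[0,0,0],[0,0,0]], "spin": [0,0,0,0,0,0,0,0,0,0,0,0], "hand": [255,255,255,255,255,255,255,255,255,255,255,255]}}

```text
time: 19.98
tcp_pos: [519.9, 99.9, 390.7]
eef_rot: [1.979, 2.44, 0.0]
contact_force: [0.4, -0.3, -6.6]
width: 0.272
```

Run:
```python
from m import *
P=[];t=grab_frame("top")
for i in range(6):
    s=read_state();P.append(np.r_[s["tcp_pos"],s["contact_force"]]); f=grab_frame("side")
print(np.mean(P,0).round(2),np.std(P,0).round(2),s["width"],s["time"])
for n,z in(("blue",146),("green",146)):
    for k,F in(("side",f),("top",t)):
        for ss,c,m in blobs(F,n,25):
            p=onz(F,*c,z)
            if 400<p[0]<620 and -60<p[1]<260: print(k,n,ss,c.round(1),p.round(1))
cv2.imwrite("pics/g7.png",cv2.resize(f["image"][90:240,240:390],(600,600),interpolation=2))
```

```text
[ 5.1989e+02  9.9910e+01  3.9075e+02  6.0000e-02  2.0000e-01 -6.4300e+00] [0.   0.01 0.02 0.33 0.34 0.26] 0.272666115655789 20.275
side blue [323 142   7   8  26] [324.5 145.4] [619.3 162.2 146. ]
side blue [339 153  16  20 134] [346.5 162.7] [614.8  56.9 146. ]
side blue [324 176  19  15 221] [333.  182.9] [531.4   6.9 146. ]
top blue [318 181  21  20 323] [327.3 190.4] [533.7  12.6 146. ]
side green [327 147  11  12  51] [332.  152.3] [614.6 120.9 146. ]
side green [277 151  17  12 162] [285.5 156.4] [499.4 179.8 146. ]
top green [238 202  22  15 257] [248.9 209. ] [497.7 184.5 146. ]
```

View pics/g7.png

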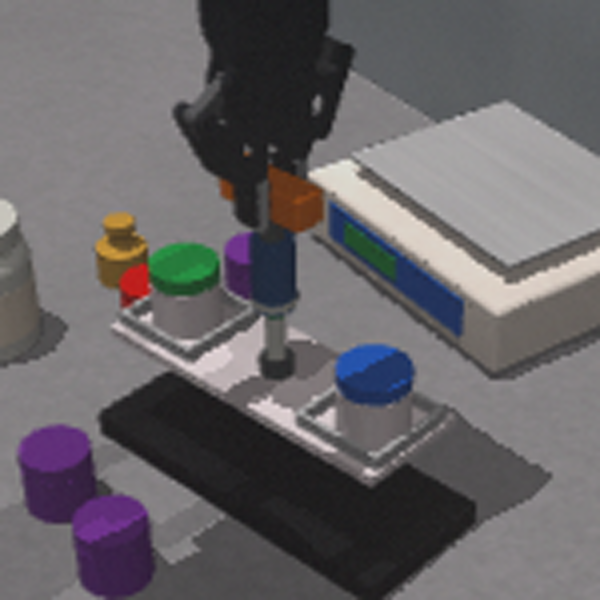

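The carrier hangs clear of the plinth (deck edge around (370,480), plinth below it), with both tins upright in their pockets. One numeric level check, then hand-in.

Run:
```python
from m import *
f=grab_frame("top");fs=grab_frame("side")
def tri(a,b):
    e1,d1=ray(f,*a);e2,d2=ray(fs,*b);d1/=np.linalg.norm(d1);d2/=np.linalg.norm(d2)
    t=np.linalg.lstsq(np.c_[d1,-d2],e2-e1,rcond=None)[0];return (e1+d1*t[0]+e2+d2*t[1])/2
b=tri((327.3,190.4),(333,182.9));g=tri((248.9,209),(285.5,156.4));print(b,g,"tilt",(g-b)[2]/np.linalg.norm((g-b)[:2]))
s=read_state();print(s["moment"],s["joint_velocities"].round(3))
if abs((g-b)[2])<10: print(close_job())
```

```text
[534.64041109  12.31569505 141.25823218] [499.49831728 183.96104944 143.80794389] tilt 0.014552662026162233
[ 0.02571892  0.0093413  -0.0226023 ] [ 0.002  0.001  0.001  0.001 -0.001 -0.001]
the job is handed in; nothing more can be done
None
```

The carrier is hanging from the orange handle about 70 mm above its plinth, with the blue and green tins upright in their pockets. I handed the job in at about 20 s without setting it down. The hand-in reports no verdict.

- **Blue tin:** it stands in the formerly empty pocket, about 4 mm from the pocket centre when checked after I let go.
- **Scale draw:** about 16 to 18 mm, worked out from the lift height and the force on the tool, not measured directly. The force read 6.4 N with a spread of about 0.3 N. At 350 N/m that gives about 18 mm, at the top of the expected 14 to 18 mm. The force sensor showed offsets up to about 1 N.
- **Level:** tilt along the deck was about 0.015 rad from the two lid heights. Tilt across the deck I judged only by eye.
- **Steadiness:** the tool position varied by no more than 0.02 mm over the last readings, and joint speeds were near zero.
- **Other objects:** I touched neither the yellow tin, the jar nor the brass weight. The pictures showed nothing moved, but I did not re-measure their positions at the end.
- **Disagreements:** before the lift, the side view put the handle and lids 2 to 4 mm from where the top view did. This is partly because the sides of the lids are in the colour mask. My automatic search for the plinth outline failed, so I took its corners from a crop; they came out as 106 x 266 mm against the stated 110 x 270 mm.

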